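# Offer up the sketch-box lid for its hinge pins

### The arm

A 6-joint arm with a two-finger parallel gripper is mounted at the origin on the work surface. World frame = base frame: x ahead of the robot, y to its left, z up, the work surface at z = 0. Lengths are in mm, angles in degrees, forces in N, time in s.
With the tool pointing down it reaches from about 350 to 850 mm from the base axis. Payload 8.1 kg.
Tool frame: the origin (TCP) lies at the centre of the arm's flange, where the gripper is bolted on; the fingertips stand 173 mm ahead of it and the grasp point (between the pads) lies 155 mm ahead of it; z points along the fingers, y is the line along which they close (so a half turn about z gives the same grasp; the last joint's range is limited). The gripper opens to 85 mm and grips with 20 to 120 N. Pads are 22 mm wide; open, the fingers measure 114 mm over their backs; the gripper's body (76 mm by 85 mm) begins 54 mm behind the grasp point. The pads swing forward as they close: fully open they stand 13 mm farther back than shut.
Start: joints at [69.534, 7.471, 85.268, -0, 87.261, -4.893], TCP at [161.058, 577.985, 404.692] pointing down, gripper open.
Joint ranges: [-169.43, 169.43], [-51.17, 129.36], [1.28, 143.12], [-76.62, 256.62], [0, 156.53], [-152.29, 152.29]. Speed limits (degrees/s): [136.94, 136.94, 159.86, 180, 180, 180].

### API

Orientations are given as [roll, pitch, yaw] about the fixed x, y, z axes, in that order (R = Rz(yaw) Ry(pitch) Rx(roll)).
In Python, from bench import * gives the robot as it stands.
- The arm moves only by the shell command python3 -m jog 'ROWS' [FORCE]. ROWS is text: rows parted by semicolons, each of 7 numbers parted by spaces: the shift along the tool's x, y, z scaled (see below), then the turn, a rotation vector about the tool's x, y, z scaled (see below), then the closure, from -1 (fully open) to 1 (shut). In form: tx ty tz wx wy wz hand; .... A call has 1 to 5 rows; each row shifts and turns the commanded pose from where the row before left it, along the tool's axes as they then stand; what a row does not reach is not made up. The controller multiplies each number of a shift by 0.1 m and each number of a turn by 60 degrees. A row lasts 1/8 s, in which the tool goes at most 62.5 mm and 10.7 degrees, less where a joint would pass 70% of its speed; a pose out of reach is approached as far as the arm can. A call with a number of a shift or a turn outside -1 to 1 is refused whole. A call with a gripper value outside its range is refused whole. The fingers move at their own pace and stop on an object; FORCE is the grip in N (left out, the last holds). Time passes only in rows, so rows that do not move let the fingers close. It gives the time, the measured TCP pose, the force, the opening and the grip force at its end, in the units of the state.
- sense(): the state, without advancing time (a new reading comes with each control period).
- snapshot(name): name is "scene" or "top" or "wrist"; returns a dict with "img" (420x560x3 uint8, red, green, blue), "fx", "fy", "cx", "cy" (pixels), "extrinsics" (4x4, takes a point from camera to world coordinates). Camera axes: x right, y down, z forward; pixel columns grow to the right and rows downward; lengths in mm; the calibration is good to about 2 mm. A picture is of the moment at which its call begins. There is no depth.
- hand_in(): hands the job in; it is judged then, once.
The state is a dict: "time": time; "joint_pos": joint angles; "qd": joint speeds; "joint_efforts": joint torques, N m; "tool_pos": TCP position; "tcp_rot": TCP orientation; "ft_force": force on the tool from outside, world axes, zero at the start; "wrist_torque": the same for the moment, N m; "finger_gap": finger opening in mm; "grip_force": force on a finger pad.
Only numpy, scipy, OpenCV 4.12 (cv2) and the standard library are available. Lean on these libraries where they do the work, as an engineer would, in place of code of your own. Each camera call takes 0.05 s, during which the arm holds its last target. There are 200 camera calls.

### The job

Lift the wooden lid of the painter's sketch box out of the drying rack and offer it up, upright, behind the open box with its inside face towards the box, so that on both brass hinges the lid's knuckle sits between the box's two knuckles and their pin holes line up. Finish while still holding the lid there, its weight in your grip and not resting on or pushing against the box, so that I can slide the pins through. Do not force the hinges, and leave the canvases in the rack, the brush jar and the dish of pins where they are.

Things in the scene. Friction and masses are not known exactly. Their poses are not given: they have to be found in the camera images.
- lid_center (a point): centre of the loose lid, a brown wooden panel 18 mm thick (x), 220 wide (y), 150 high (z), 0.3 to 0.5 kg, upright in one of the rack's slots, centre 105 mm above the bench, plain top edge free. +x: out of its dark outer face; -x: out of its pale inside face. Two brass hinge leaves at the foot of the inside face, at y = +70 and -70 mm; each has one knuckle hanging below the bottom edge
- lid_hinge_left (a point): middle of the hole of the lid's left knuckle (16 mm long along y, 14 mm outside diameter, 8 mm hole along y). From the lid's centre: 9 mm to -x (so in the plane of the inside face), 70 mm to +y, 84 mm down (9 mm below the bottom edge)
- lid_hinge_right (a point): the same for the lid's right knuckle, 70 mm to -y
- box: the open wooden sketch box, 150 (x) by 220 (y) mm, 55 mm high; it does not move. Origin: centre of its underside, on the bench; +x out of its back, where the hinges are; z up. Palette and tubes inside lie below the rim. Holes lined up, lid upright: axes of lid and box parallel, the lid's centre 93 mm to +x of this origin, same y, 139 mm above the bench
- box_hinge_left (a point): box's left hinge: point on its pin axis midway between its two knuckles (14 mm long, 14 mm outside diameter, 8 mm hole along y, for a 4.5 mm pin). From the box's origin: 84 mm to +x (9 mm behind the back face), 70 mm to +y, 55 mm up. The gap between the knuckles is 21 mm: 2.5 mm spare on each side of the lid's knuckle
- box_hinge_right (a point): the same for the box's right hinge, 70 mm to -y. With the holes lined up and the lid upright, the lid's bottom edge is 2 mm above the tops of the box's knuckles and the lid's knuckles are 2 mm behind the box's back face
- rack_slot (a point): the wooden drying rack, which does not move: middle of its middle slot, on the runners that carry the panels, 30 mm above the bench. Slots at x = -50, 0, +50 mm, between pairs of dowels (2 mm free on each side of a panel, at y = +28 and -28 mm, reaching 98 mm above the bench); base 190 (x) by 150 (y) mm. Panels stand square to its x
- canvas_a_center (a point): small ochre stretched canvas, 18 mm thick (x), 140 mm wide (y), 85 mm high, standing in another slot; its centre. Its top is 115 mm above the bench
- canvas_b_center (a point): small pale grey stretched canvas, same size, in the remaining slot; its centre
- brush_jar_center (a point): glass jar with brushes, 68 mm wide, 95 mm high, brush tips up to 215 mm above the bench; this point is the jar's centre
- pin_dish_center (a point): shallow steel dish 70 mm wide, 12 mm high, with the two brass hinge pins in it; its centre
Things that resemble listed ones, but are neither listed nor needed, are in the scene too. Of the things like the part that bears lid_center, leave any that is turquoise; of the rest the larger one is meant.

How it is judged:
By the outcome, as a careful person would: the job done as asked, in the order asked, and still so for the second after the job is handed in, while the arm keeps its last pose, push and grip.
It also fails if it takes over 45 s, if anything falls off the work surface, if the arm or the gripper's body presses on something with over 40 N, if the wrist force passes 120 N, or if a joint passes its speed limit or range.

## Working session

There is one attempt and no reset: what is moved stays moved. The work goes in short steps, Python scripts to look and compute and a shell command to move; the robot and the scene stay as the last step left them, time stands still between calls to the robot, and variables do not carry over. Pictures are saved under pics/ and viewed, at most 10 in all, crops included, and the job is handed in when it is done.

```bash
ls; mkdir -p pics
python3 - <<'E'
from bench import *
import cv2,pickle,numpy as np
for n in("scene","top"):
    s=snapshot(n); pickle.dump(s,open(n+'.pkl','wb')); cv2.imwrite(f'pics/{n}1.png',s['img'][:,:,::-1])
    print(n,s['fx'],s['fy'],s['cx'],s['cy'],np.round(s['extrinsics'],3).tolist())
print(sense())
E
```

```text
pics
scene 508.06298460180125 508.06298460180125 278.97874260594386 207.4747405124155 [[-0.603, 0.601, -0.525, 1178.111], [0.798, 0.446, -0.405, 492.335], [-0.009, -0.663, -0.748, 1028.05], [0.0, 0.0, 0.0, 1.0]]
top 483.51824130404543 483.51824130404543 281.6076005498376 206.95067330312665 [[0.022, -0.992, 0.125, 380.234], [-1.0, -0.021, 0.012, -16.037], [-0.009, -0.125, -0.992, 1100.042], [0.0, 0.0, 0.0, 1.0]]
{'time': 0.1, 'joint_pos': array([ 6.95322481e+01,  7.51137049e+00,  8.53227544e+01, -4.54920881e-04,
        8.72617268e+01, -4.89365043e+00]), 'qd': array([ 0.06947328,  0.01347393, -0.18474313, -0.00315952,  0.05471004,
        0.07969596]), 'joint_efforts': array([ 1.24777442e-03, -5.70948529e+01, -5.01942265e+01, -1.86332381e-04,
        8.08910409e-03,  8.26418699e-06]), 'tool_pos': array([161.00500611, 577.78262458, 403.74567893]), 'tcp_rot': array([-1.79904459e+02, -7.72405420e-03,  1.64425914e+02]), 'ft_force': array([0.20997913, 0.15240142, 0.185588  ]), 'wrist_torque': array([-0.00742513, -0.01340878, -0.00160327]), 'grip_force': 0.0, 'finger_gap': 85.66796352003466}
```

View pics/scene1.png

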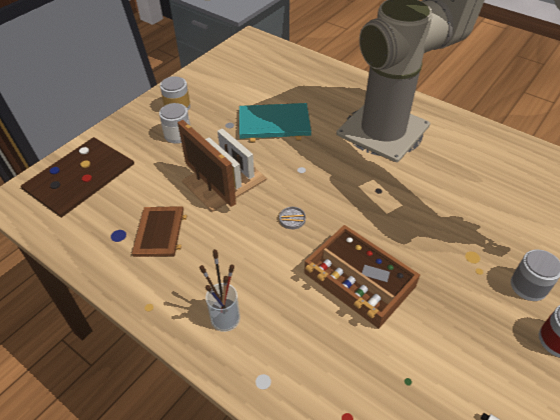

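View pics/top1.png

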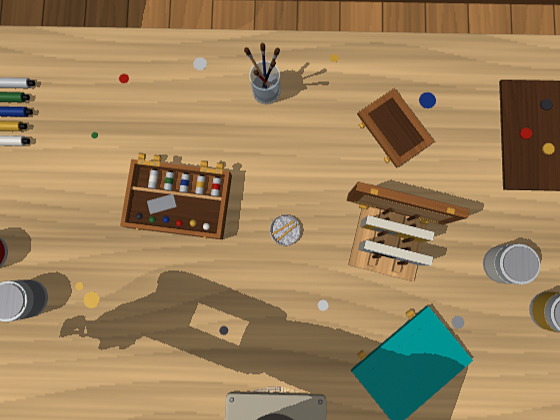

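The scene and top views show these candidates for the lid:
- Large brown panel in the rack: scene (208,165), top (410,200).
- Small brown panel lying flat: scene (158,230), top (396,128).
- Turquoise panel: scene (275,120), top (415,360).
- Dark palette board: top (530,135).

The one meant is the panel in the rack. The box is at top (177,198) with its hinges on the far (+x) side. I'll check both in one close crop.

Run:
```python
import cv2,pickle,numpy as np
s=pickle.load(open('scene.pkl','rb'))['img'][:,:,::-1];t=pickle.load(open('top.pkl','rb'))['img'][:,:,::-1]
r=lambda im,x,y:cv2.resize(im[y:y+100,x:x+133],(400,300),interpolation=cv2.INTER_CUBIC)
cv2.imwrite('pics/m1.png',np.vstack([np.hstack([r(s,160,110),r(s,295,220)]),np.hstack([r(t,340,175),r(t,112,145)])]))
```

```text
(no output)
```

View pics/m1.png

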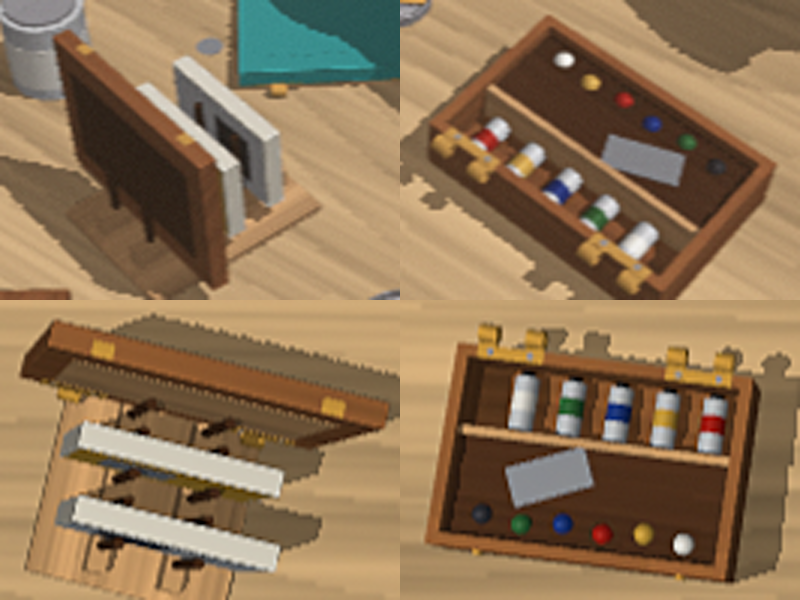

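The crop confirms it. The large brown panel is in the rack's far slot, dark face to +x and pale face with brass leaves towards the robot. Its top edge runs from about (359,183) to (469,209) in the top view. The box rim corners are at about (132,160), (231,172), (222,238) and (122,226), with its brass knuckles on the far edge. Next I'll get coarse poses and then look closer with the wrist camera.

```bash
cat > h.py <<'E'
from bench import *
import cv2,pickle,numpy as np
from scipy.spatial.transform import Rotation as R
def cast(s,px,z):
    px=np.atleast_2d(px).astype(float); E=s['extrinsics']
    d=np.c_[(px[:,0]-s['cx'])/s['fx'],(px[:,1]-s['cy'])/s['fy'],np.ones(len(px))]@E[:3,:3].T
    return E[:3,3]+d*((z-E[2,3])/d[:,2])[:,None]
def proj(s,P):
    E=s['extrinsics']; c=(np.atleast_2d(P)-E[:3,3])@E[:3,:3]
    return np.c_[c[:,0]/c[:,2]*s['fx']+s['cx'],c[:,1]/c[:,2]*s['fy']+s['cy']]
def to(pos,yaw,cur=None):
    """total shift (units of 0.1 m) and turn (units of 60deg) in tool axes, from the measured pose"""
    st=sense(); p,r=cur if cur is not None else (st['tool_pos'],st['tcp_rot'])
    A=R.from_euler('xyz',r,degrees=True); B=R.from_euler('xyz',[180,0,yaw],degrees=True)
    print('shift',np.round(A.inv().apply(np.array(pos)-p)/100,3),'turn',np.round((A.inv()*B).as_rotvec(degrees=True)/60,3))
E
python3 - <<'E'
from h import *
t=pickle.load(open('top.pkl','rb'))
b=cast(t,[(132,160),(231,171.7),(222,237.7),(122,226)],55);print(b.round(1),b.mean(0).round(1))
l=cast(t,[(359,182.7),(469,209.3),(468.3,217.5),(356.7,191)],180);print(l.round(1),l.mean(0).round(1))
for q in (b,l):
    v=q[0]-q[1]; print('yaw',np.degrees(np.arctan2(-v[0],v[1])), np.linalg.norm(v))
s=snapshot('wrist');st=sense()
A=R.from_euler('xyz',st['tcp_rot'],degrees=True)
print('cam in tool',A.inv().apply(s['extrinsics'][:3,3]-st['tool_pos']).round(1),(A.inv().as_matrix()@s['extrinsics'][:3,:3]).round(3).tolist(),s['fx'],s['cx'],s['cy'])
to([*b.mean(0)[:2],400],90)
E
```

```text
[[609.2 329.5  55. ]
 [587.3 109.4  55. ]
 [441.8 123.8  55. ]
 [462.5 342.3  55. ]] [525.2 226.2  55. ]
[[ 546.1 -153.2  180. ]
 [ 498.9 -363.1  180. ]
 [ 483.1 -361.4  180. ]
 [ 529.8 -148.9  180. ]] [ 514.5 -256.7  180. ]
yaw -5.661244062508834 221.143910192989
yaw -12.673075386099322 215.11969901774978
cam in tool [73.4 -0.4 31.7] [[0.0, -0.958, -0.286], [1.0, -0.0, 0.0], [-0.0, -0.286, 0.958]] 305.2059149156096 279.2815865069719 211.76738254231742
shift [-4.452 -2.409  0.041] turn [-1.00e-03  1.00e-03  1.24e+00]
```

```bash
python3 -m jog '-0.445 -0.241 0 0 0 0 -1;-0.445 -0.241 0 0 0 0 -1;-0.445 -0.241 0 0 0 0 -1;-0.445 -0.241 0 0 0 0 -1;-0.445 -0.241 0 0 0 0 -1'; python3 -m jog '-0.445 -0.241 0 0 0 0 -1;-0.445 -0.241 0 0 0 0 -1;-0.445 -0.241 0 0 0 0 -1;-0.445 -0.241 0 0 0 0 -1;-0.445 -0.241 0 0 0 0 -1'; python3 -m jog '0 0 0 0 0 0.167 -1;0 0 0 0 0 0.167 -1;0 0 0 0 0 0.167 -1;0 0 0 0 0 0.167 -1'; python3 -m jog '0 0 0 0 0 0.167 -1;0 0 0 0 0 0.167 -1;0 0 0 0 0 0.167 -1;0 0 0 0 0 0.167 -1; 0 0 0 0 0 0 -1'
python3 - <<'E'
from h import *
s=snapshot('wrist');pickle.dump(s,open('w_box.pkl','wb'));cv2.imwrite('pics/w1.png',s['img'][:,:,::-1])
to([514.5,-256.7,400],77.3)
E
```

```text
time: 0.78
tool_pos: [343.9, 400.8, 404.5]
tcp_rot: [-180.0, -0.0, 164.4]
ft_force: [1.2, -0.0, 0.3]
finger_gap: 85.7
grip_force: 0.0
time: 1.4
tool_pos: [526.0, 225.0, 404.4]
tcp_rot: [-180.0, -0.0, 164.4]
ft_force: [0.3, 0.2, 0.9]
finger_gap: 85.0
grip_force: 0.0
time: 1.9
tool_pos: [525.0, 226.2, 404.3]
tcp_rot: [-180.0, -0.0, 124.0]
ft_force: [-0.3, -0.1, -0.4]
finger_gap: 85.5
grip_force: 0.0
time: 2.52
tool_pos: [524.9, 226.3, 404.3]
tcp_rot: [-180.0, 0.0, 84.3]
ft_force: [-0.3, -0.7, 0.4]
finger_gap: 85.7
grip_force: 0.0
shift [-4.818  0.36   0.045] turn [-0.    0.    0.12]
```

View pics/w1.png

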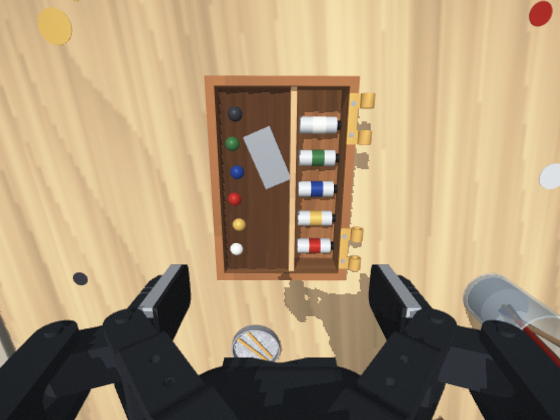

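The wrist view shows the box squarely. Rim corners are at about (206,76), (360,76), (346,280) and (217,280). Knuckles are at (368,100), (364,137), (356,235) and (354,263). Next I'll fit these with masks and move over the lid.

```bash
cat > boxfit.py <<'E'
from h import *
s=pickle.load(open('w_box.pkl','rb'));hsv=cv2.cvtColor(s['img'],cv2.COLOR_RGB2HSV)
for p in [(100,368),(80,280),(277,280),(150,211),(60,280),(90,330),(137,364)]: print(p,hsv[p])
m=((hsv[:,:,1]>125)&(hsv[:,:,0]<14)).astype(np.uint8)*255
m[290:]=0;m[:,:180]=0;m[:,380:]=0
m=cv2.morphologyEx(m,cv2.MORPH_CLOSE,np.ones((5,5)))
c=max(cv2.findContours(m,0,2)[0],key=cv2.contourArea)[:,0].astype(float)
W=cast(s,c,55)[:,:2]
h=cv2.convexHull(W.astype(np.float32));print('minrect',cv2.minAreaRect(h))
b=((hsv[:,:,0]>=14)&(hsv[:,:,0]<=24)&(hsv[:,:,1]>150)).astype(np.uint8); b[:,:345]=0;b[:,378:]=0;b[:85]=0;b[275:]=0
n,l,st,ce=cv2.connectedComponentsWithStats(b)
for i in range(1,n):
    if st[i,4]>15: print(st[i],ce[i].round(1),cast(s,ce[i],55).round(1))
E
python3 boxfit.py
```

```text
(100, 368) [ 20 137 239]
(80, 280) [ 12 144 184]
(277, 280) [ 12 138 116]
(150, 211) [ 12 140 188]
(60, 280) [ 21  79 236]
(90, 330) [ 13 142  95]
(137, 364) [ 20 139 236]
minrect ((526.5234985351562, 230.92872619628906), (217.83554077148438, 149.02085876464844), 84.25332641601562)
```

```bash
python3 -m jog '-0.535 0.04 0 0 0 0.014 -1;-0.535 0.04 0 0 0 0.014 -1;-0.535 0.04 0 0 0 0.014 -1;-0.535 0.04 0 0 0 0.014 -1;-0.535 0.04 0 0 0 0.014 -1';python3 -m jog '-0.535 0.04 0 0 0 0.014 -1;-0.535 0.04 0 0 0 0.014 -1;-0.535 0.04 0 0 0 0.014 -1;-0.535 0.04 0 0 0 0.008 -1;0 0 0 0 0 0 -1'
python3 - <<'E'
from h import *
s=snapshot('wrist');pickle.dump(s,open('w_lid.pkl','wb'));cv2.imwrite('pics/w2.png',s['img'][:,:,::-1])
E
```

```text
time: 3.2
tool_pos: [509.9, -43.1, 404.7]
tcp_rot: [180.0, 0.0, 80.3]
ft_force: [1.0, -0.5, 0.5]
finger_gap: 85.4
grip_force: 0.0
time: 3.82
tool_pos: [483.5, -257.6, 404.4]
tcp_rot: [-180.0, 0.0, 77.0]
ft_force: [-0.4, 0.8, -0.4]
finger_gap: 85.4
grip_force: 0.0
```

View pics/w2.png

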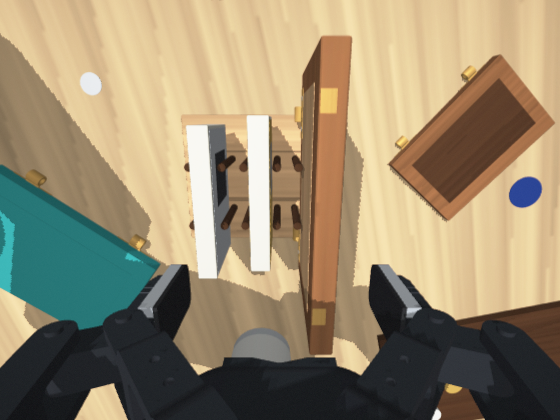

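The wrist view shows the lid top from (321–351,37) down to (309–332,354), and the canvases to its left at (205,200) and (260,190). I'll fit the lid top and the knuckles in both cameras.

```bash
cat > fit2.py <<'E'
from h import *
def comps(name,roi,z,lo=110,split=None):
    s=pickle.load(open(name+'.pkl','rb'));hsv=cv2.cvtColor(s['img'],cv2.COLOR_RGB2HSV)
    b=((hsv[:,:,0]>=17)&(hsv[:,:,0]<=26)&(hsv[:,:,1]>lo)).astype(np.uint8)
    k=np.zeros_like(b);x0,x1,y0,y1=roi;k[y0:y1,x0:x1]=1;b*=k
    n,l,st,ce=cv2.connectedComponentsWithStats(b)
    for i in range(1,n):
        if st[i,4]>8: print(name,st[i],ce[i].round(1),cast(s,ce[i],z)[0].round(1))
comps('w_box',(345,380,85,275),55)
comps('top',(125,240,145,180),55)
s=pickle.load(open('w_lid.pkl','rb'));hsv=cv2.cvtColor(s['img'],cv2.COLOR_RGB2HSV)
for p in [(150,335),(150,315),(150,325),(150,306),(330,320),(300,320),(150,360)]: print(p,hsv[p])
# predicted box knuckle pixels in both pictures for the wrist fit
a=np.radians(-5.75);X=np.array([np.cos(a),np.sin(a)]);Y=np.array([-X[1],X[0]])
o=np.array([526.5,230.9])
P=[[*(o+84*X+y*Y),55] for y in (87.5,52.5,-52.5,-87.5)]
for n in('w_box','top'): print(n,proj(pickle.load(open(n+'.pkl','rb')),P).round(1).tolist())
# top rim mask
t=pickle.load(open('top.pkl','rb'));h=cv2.cvtColor(t['img'],cv2.COLOR_RGB2HSV)
m=((h[:,:,1]>125)&(h[:,:,0]<14)).astype(np.uint8);m[:150]=0;m[245:]=0;m[:,:115]=0;m[:,240:]=0
m=cv2.morphologyEx(m,cv2.MORPH_CLOSE,np.ones((3,3)))
c=max(cv2.findContours(m,0,2)[0],key=cv2.contourArea)[:,0]
print(cv2.minAreaRect(cast(t,c,55)[:,:2].astype(np.float32)),'expected corners px',proj(t,[[*(o+x*X+y*Y),55] for x,y in((75,110),(75,-110),(-75,-110),(-75,110))]).round(1).tolist())
E
python3 fit2.py
```

```text
w_box [346  93  29  52 923] [358.5 118. ] [609.8 293.4  55. ]
w_box [345 227  18  44 507] [352.7 247.6] [599.9 154.2  55. ]
top [137 152  25  15 217] [148.7 159.5] [611.  292.6  55. ]
top [200 160  24  15 216] [211.1 167.1] [596.7 153.7  55. ]
(150, 335) [ 12 141 188]
(150, 315) [ 13 141  92]
(150, 325) [ 13 140 191]
(150, 306) [ 16  98 135]
(330, 320) [ 12 142 104]
(300, 320) [ 12 139 161]
(150, 360) [ 21  78 238]
w_box [[367.3, 99.8], [364.4, 136.6], [356.7, 233.9], [354.4, 262.6]]
top [[141.2, 155.9], [156.8, 157.8], [203.8, 163.4], [219.4, 165.2]]
((525.56884765625, 227.24562072753906), (225.62008666992188, 150.4248504638672), 84.23408508300781) expected corners px [[130.6, 158.6], [229.0, 170.4], [219.6, 238.1], [119.5, 225.7]]
```

```bash
cat > lidfit.py <<'E'
from h import *
s=pickle.load(open('w_lid.pkl','rb'));hsv=cv2.cvtColor(s['img'],cv2.COLOR_RGB2HSV)
m=((hsv[:,:,1]>115)&(hsv[:,:,0]<27)).astype(np.uint8);m[:,:290]=0;m[:,365:]=0;m[:25]=0;m[362:]=0
n,l,st,ce=cv2.connectedComponentsWithStats(m);k=1+st[1:,4].argmax();m=(l==k);print(st[k])
rows=np.where(m.sum(1)>8)[0];print('rows',rows.min(),rows.max()+1)
r=np.arange(50,345);e=np.array([np.where(m[i])[0].max()+.5 for i in r])
pf=np.polyfit(r,e,1);
for _ in range(3): g=abs(e-np.polyval(pf,r))<1; pf=np.polyfit(r[g],e[g],1)
print('edge',np.polyval(pf,[37,354]),g.mean())
a=cast(s,[(np.polyval(pf,v),v) for v in (rows.min()-.5,rows.max()+.5)],180);print(a.round(1))
v=a[0]-a[1];L=np.linalg.norm(v);yaw=np.arctan2(-v[0],v[1]);X=np.array([np.cos(yaw),np.sin(yaw)])
c=a.mean(0)[:2]-9*X
print('L',L,'yaw',np.degrees(yaw),'centre',c)
to([*c,345],90+np.degrees(yaw))
E
python3 lidfit.py
```

```text
[  292    36    60   319 10477]
rows 36 354
edge [351.4563685  331.70354029] 0.9966101694915255
[[ 549.1 -151.3  180. ]
 [ 500.  -362.4  180. ]]
L 216.76780000266143 yaw -13.081487820780264 centre [ 515.78716276 -254.80110053]
shift [0.081 0.308 0.594] turn [-0.001 -0.     0.003]
```

```bash
python3 -m jog '0.04 0.154 0 0 0 0.003 -1;0.04 0.154 0 0 0 0 -1;0 0 0.1 0 0 0 -1;0 0 0.1 0 0 0 -1;0 0 0 0 0 0 -1'
python3 - <<'E'
from h import *
s=snapshot('wrist');pickle.dump(s,open('w_lid2.pkl','wb'));cv2.imwrite('pics/w3.png',s['img'][:,:,::-1])
E
sed -i "s/^to/to/" lidfit.py
```

```text
time: 4.5
tool_pos: [515.6, -252.9, 382.8]
tcp_rot: [-179.8, -0.1, 76.9]
ft_force: [0.3, 0.1, -0.1]
finger_gap: 85.2
grip_force: 0.0
```

View pics/w3.png

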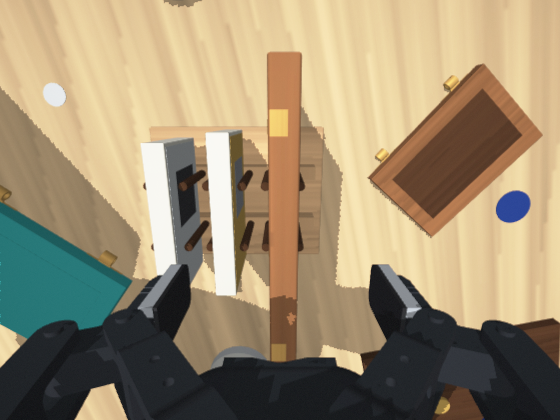

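The lid is seen edge-on and square between the fingers. Its top edge runs from x 268–301 at row 52 to x 270–297 at row 350, a few pixels right of centre. I'll compute the trim needed.

Run:
```python
from h import *
s=pickle.load(open('w_lid2.pkl','rb'));hsv=cv2.cvtColor(s['img'],cv2.COLOR_RGB2HSV)
m=((hsv[:,:,1]>115)&(hsv[:,:,0]<14)).astype(np.uint8)
r=np.r_[60:105,140:165,205:215,255:290]
L=[];Rr=[]
for i in r:
    q=np.where(m[i,255:315])[0]+255;L.append(q.min()-.5);Rr.append(q.max()+.5)
C=(np.array(L)+Rr)/2
def rob(y):
    g=np.ones(len(r),bool)
    for _ in range(4): p=np.polyfit(r[g],y[g],1); g=abs(y-np.polyval(p,r))<1
    return p
pl,pr=rob(np.array(L)),rob(np.array(Rr))
P=cast(s,[((np.polyval(pl,v)+np.polyval(pr,v))/2,v) for v in(60,300)],180)
print('width',[np.linalg.norm(np.subtract(*cast(s,[(np.polyval(pl,v),v),(np.polyval(pr,v),v)],180))) for v in (60,300)])
v=P[0]-P[1];yaw=np.arctan2(-v[0],v[1]);print('yaw',np.degrees(yaw),P.round(1))
top=np.where(m[:,285])[0].min();print('toprow',top,cast(s,(285,top-.5),180).round(1))
Y=np.array([-np.sin(yaw),np.cos(yaw)])
e=cast(s,((np.polyval(pl,top)+np.polyval(pr,top))/2,top-.5),180)[0,:2]; c=e-110*Y;print('centre',c)
b=((hsv[:,:,0]>=17)&(hsv[:,:,0]<=26)&(hsv[:,:,1]>110))[:, 262:305]
q=np.where(b.sum(1)>6)[0];print('brass rows',q.min(),q.max(),q)
to([*c,308],90+np.degrees(yaw))
```

```text
width [np.float64(17.1967821071164), np.float64(17.482497123426374)]
yaw -13.061967966806105 [[ 540.1 -153.3  180. ]
 [ 508.5 -289.5  180. ]]
toprow 52 [[ 541.5 -149.6  180. ]]
centre [ 516.16603889 -256.68826754]
brass rows 109 360 [109 110 111 112 113 114 115 116 117 118 119 120 121 122 123 124 125 126
 127 128 129 130 131 132 133 134 135 344 345 346 347 348 349 350 351 352
 353 354 355 356 357 358 359 360]
shift [-0.034  0.013  0.757] turn [-0.002 -0.001 -0.   ]
```

```bash
python3 -m jog '-0.03 0.013 0.15 0 0 0 -1;0 0 0.3 0 0 0 -1;0 0 0.3 0 0 0 -1;0 0 0 0 0 0 -1;0 0 0 0 0 0 0.3' 60; python3 -m jog '0 0 0 0 0 0 1;0 0 0 0 0 0 1;0 0 0 0 0 0 1;0 0 0 0 0 0 1;0 0 0 0 0 0 1' 60
```

```text
time: 5.18
tool_pos: [517.1, -257.1, 310.6]
tcp_rot: [179.9, 0.0, 76.9]
ft_force: [-0.0, 0.6, 0.1]
finger_gap: 69.9
grip_force: 0.0
time: 5.8
tool_pos: [517.1, -257.0, 310.6]
tcp_rot: [179.9, 0.0, 76.9]
ft_force: [-1.7, 0.5, 5.8]
finger_gap: 17.5
grip_force: 59.3
```

```bash
python3 -m jog '0 0 -0.1 0 0 0 1;0 0 -0.2 0 0 0 1;0 0 -0.2 0 0 0 1;0 0 -0.2 0 0 0 1;0 0 0 0 0 0 1';python3 -m jog '0 0 -0.2 0 0 0 1;0 0 -0.2 0 0 0 1;0 0 -0.2 0 0 0 1;0 0 -0.1 0 0 0 1;0 0 0 0 0 0 1'
python3 - <<'E'
from h import *
a=snapshot('scene');b=snapshot('top')
pickle.dump(b,open('top2.pkl','wb'))
r=lambda s,x,y:cv2.resize(s['img'][y:y+150,x:x+200,::-1],(400,300),interpolation=cv2.INTER_CUBIC)
cv2.imwrite('pics/m2.png',np.hstack([r(a,110,30),r(b,330,120)]))
A=np.radians(-5.8);X=np.array([np.cos(A),np.sin(A)])
t=np.array([526.5,231])+93*X;print(t);to([*t,445],84.2)
E
```

```text
time: 6.42
tool_pos: [517.6, -257.2, 383.0]
tcp_rot: [179.7, 0.1, 76.9]
ft_force: [1.0, -0.2, -3.3]
finger_gap: 16.9
grip_force: 59.0
time: 7.05
tool_pos: [517.1, -256.9, 451.0]
tcp_rot: [179.9, 0.0, 76.9]
ft_force: [-0.5, -0.4, -3.2]
finger_gap: 17.3
grip_force: 59.1
[619.02390592 221.60176436]
shift [ 4.891 -0.09   0.042] turn [-0.001 -0.    -0.122]
```

View pics/m2.png

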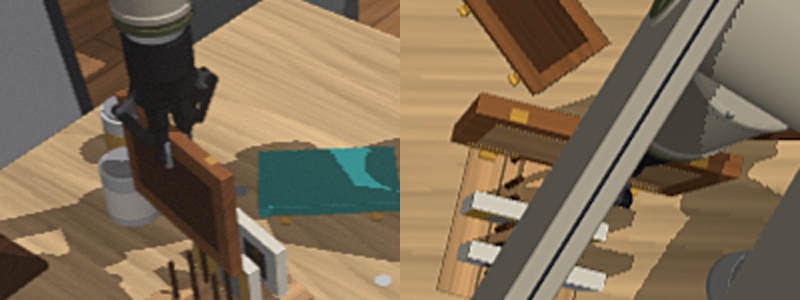

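The lid is lifted clear and hangs square, and the canvases are still in the rack. Next I carry it over to above the box's back edge.

```bash
python3 -m jog '0.2 0 0 0 0 0 1;0.4 0 0 0 0 0 1;0.45 0 0 0 0 0 1;0.45 0 0 0 0 0 1;0.45 -0.02 0 0 0 0 1';python3 -m jog '0.45 -0.02 0 0 0 0 1;0.45 -0.02 0 0 0 0 1;0.45 -0.01 0 0 0 0 1;0.45 0 0 0 0 0 1;0.45 0 0 0 0 0 1';python3 -m jog '0.4 -0.02 0 0 0 0 1;0.29 0 0 0 0 -0.03 1;0 0 0 0 0 -0.05 1;0 0 0 0 0 -0.042 1;0 0 0 0 0 0 1'
python3 - <<'E'
from h import *
to([619,221.6,400],84.2)
E
```

```text
time: 7.78
tool_pos: [559.1, -64.0, 448.8]
tcp_rot: [-179.9, -0.0, 76.9]
ft_force: [1.3, 0.1, -2.5]
finger_gap: 17.3
grip_force: 58.9
time: 8.4
tool_pos: [604.9, 156.4, 448.8]
tcp_rot: [-179.9, 0.0, 76.9]
ft_force: [-0.3, -0.8, -2.2]
finger_gap: 17.2
grip_force: 59.0
time: 9.02
tool_pos: [618.5, 222.5, 448.6]
tcp_rot: [-179.9, 0.0, 84.2]
ft_force: [-0.2, 0.5, -2.6]
finger_gap: 17.5
grip_force: 59.4
shift [-0.008  0.007  0.486] turn [-0.002  0.     0.001]
```

```bash
python3 -m jog '-0.008 0.006 0.2 0 0 0 1;0 0 0.2 0 0 0 1;0 0 0.19 0 0 0 1;0 0 0.07 0 0 0 1;0 0 0 0 0 0 1'
python3 - <<'E'
from h import *
o=[]
for n,x,y in(("scene",285,140),("top",85,95),):
    s=snapshot(n);pickle.dump(s,open(n+'3.pkl','wb'));o.append(cv2.resize(s['img'][y:y+150,x:x+200,::-1],(400,300),interpolation=cv2.INTER_CUBIC))
s=snapshot('wrist');pickle.dump(s,open('w3.pkl','wb'));o.append(cv2.resize(s['img'][:,:,::-1],(400,300)))
s=pickle.load(open('top3.pkl','rb'));o.append(cv2.resize(s['img'][120:195,120:220,::-1],(400,300),interpolation=cv2.INTER_CUBIC))
cv2.imwrite('pics/m3.png',np.vstack([np.hstack(o[:2]),np.hstack(o[2:])]))
E
```

```text
time: 9.65
tool_pos: [619.4, 220.6, 382.7]
tcp_rot: [-179.9, 0.0, 84.2]
ft_force: [-1.1, -0.1, -2.2]
finger_gap: 17.2
grip_force: 59.3
```

View pics/m3.png

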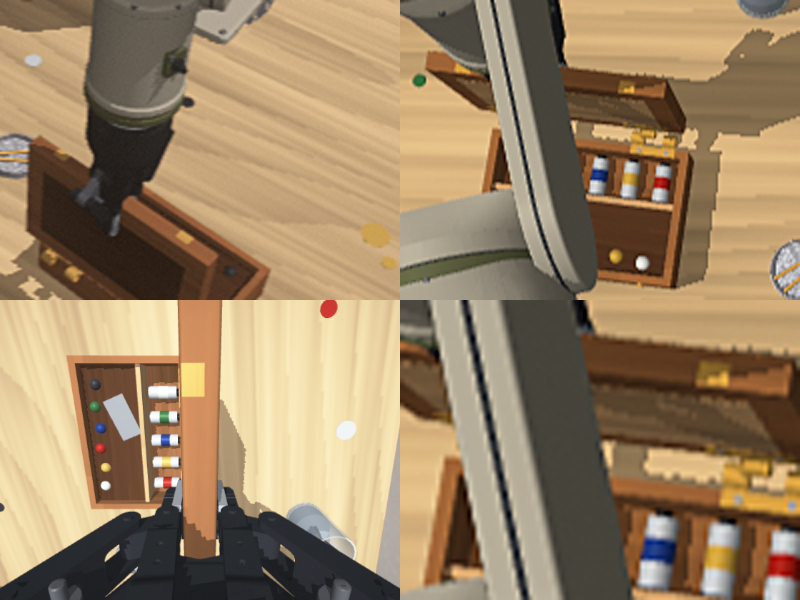

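The lid is upright above the hinge line. The top camera sees the right hinge pair, with box brass at crop (650,142), and the scene camera sees the left pair at crop (60,268). Before the final lowering I'll check the lid's centre along its width numerically.

Run:
```python
from h import *
s=pickle.load(open('w_lid2.pkl','rb'))
q=cast(s,[(284,135.5),(284,343.5),(284,108.5),(284,51.5)],180)
Y=np.array([.226,.974,0]);tcp=np.array([517.1,-257.0,0])
print('wrist, along-lid from TCP: tab1 inner, tab2 inner, tab1 outer, end',((q-tcp)@Y).round(1))
t=pickle.load(open('top.pkl','rb'));h=cv2.cvtColor(t['img'],cv2.COLOR_RGB2HSV)
b=((h[:,:,0]>=17)&(h[:,:,0]<=26)&(h[:,:,1]>120)).astype(np.uint8);b[:180]=0;b[225:]=0;b[:,:350]=0;b[:,475:]=0
n,l,st,ce=cv2.connectedComponentsWithStats(b)
for i in range(1,n):
    if st[i,4]>4: print('top',st[i],ce[i].round(1),((cast(t,ce[i],180)-tcp)@Y).round(1), ((cast(t,ce[i],30)-tcp)@Y).round(1))
# top3: right end now; tabs
st3=sense();T=st3['tool_pos'];A=R.from_euler('xyz',st3['tcp_rot'],degrees=True)
t3=pickle.load(open('top3.pkl','rb'));h=cv2.cvtColor(t3['img'],cv2.COLOR_RGB2HSV)
ztop=180+T[2]-310.6; Y5=A.apply([1,0,0]);print('Y5',Y5,T,ztop)
b=((h[:,:,0]>=17)&(h[:,:,0]<=26)&(h[:,:,1]>120)).astype(np.uint8);b[:120]=0;b[182:]=0;b[:,:90]=0;b[:,232:]=0
n,l,st,ce=cv2.connectedComponentsWithStats(b)
for i in range(1,n):
    if st[i,4]>4: print('top3',st[i],ce[i].round(1),((cast(t3,ce[i],ztop)-T)@Y5).round(1),cast(t3,ce[i],55).round(1))
pts=A.apply([[-110,9,0],[-110,-9,0],[-70,0,0]])+T;pts[:,2]=ztop
print('pred lid top R corners, tab',proj(t3,pts).round(1).tolist())
m=((h[:,:,1]>125)&(h[:,:,0]<14))
for r in (136,140,144,148): print(r,[(c,int(h[r,c,2])) for c in np.where(m[r,205:235])[0]+205][-12:])
w=pickle.load(open('w3.pkl','rb'));hw=cv2.cvtColor(w['img'],cv2.COLOR_RGB2HSV)
bb=((hw[:,:,0]>=17)&(hw[:,:,0]<=26)&(hw[:,:,1]>100));bb=bb[:200,250:312];k=np.where(bb.sum(1)>10)[0];print('w3 tab rows',k.min(),k.max(),((cast(w,[(270,k.min()-.5),(270,k.max()+.5)],ztop)-T)@Y5))
cols=lambda r:np.where(((hw[r,:,1]>115)&(hw[r,:,0]<14))[248:320])[0]+248
for r in(20,60,150,180): print(r,cols(r).min(),cols(r).max(),((cast(w,[(cols(r).min()-.5,r),(cols(r).max()+.5,r)],ztop)-T)@A.apply([0,1,0])).round(1))
```

```text
wrist, along-lid from TCP: tab1 inner, tab2 inner, tab1 outer, end [ 68.8 -67.   82.7 110.1]
top [370 188   8   7  40] [373.6 191.4] [76.5] [55.8]
top [353 201   4   2   6] [354.5 201.7] [107.5] [91.9]
top [358 202  18   8  66] [364.6 205.5] [87.1] [68.1]
top [447 207   8   8  46] [450.4 210.3] [-73.5] [-118.7]
top [415 217   5   3   8] [417.2 218. ] [-15.5] [-51.3]
top [420 217  14   8  61] [425.1 221.1] [-31.2] [-69.5]
top [434 221   4   3   9] [435.4 222.3] [-50.8] [-92.3]
Y5 [1.01059087e-01 9.94880178e-01 7.01432409e-04] [619.91514469 220.68773026 384.90961159] 254.30961159113724
top3 [112 126   8   6  31] [115.2 129.3] [76.4] [[678.3 371.3  55. ]]
top3 [194 135   9   7  47] [197.9 138.2] [-74.4] [[661.5 185.7  55. ]]
top3 [129 148   4   3   7] [130.6 149.1] [42.9] [[633.6 334.2  55. ]]
top3 [196 156   4   3  10] [197.2 157.1] [-78.2] [[618.6 185.4  55. ]]
top3 [200 157  24  18 252] [210.4 165.8] [-103.9] [[599.7 155.4  55. ]]
top3 [215 159   4   2   7] [216.7 159.6] [-113.5] [[613.9 142.   55. ]]
pred lid top R corners, tab [[218.6, 133.2], [217.2, 142.9], [195.9, 135.5]]
136 [(
[... 474 characters left out ...]
, (np.int64(219), 53), (np.int64(220), 47)]
144 [(np.int64(211), 67), (np.int64(212), 63), (np.int64(213), 58), (np.int64(214), 64), (np.int64(215), 79), (np.int64(216), 85), (np.int64(217), 55), (np.int64(218), 56), (np.int64(219), 57), (np.int64(220), 59), (np.int64(221), 55), (np.int64(222), 48)]
148 [(np.int64(210), 74), (np.int64(212), 76), (np.int64(214), 76), (np.int64(215), 76), (np.int64(216), 76), (np.int64(217), 75), (np.int64(218), 78), (np.int64(220), 57), (np.int64(221), 58), (np.int64(222), 61), (np.int64(223), 57), (np.int64(224), 48)]
w3 tab rows 88 135 [82.37028105 68.34654719]
20 250 309 [-8.9  8.1]
60 251 308 [-8.9  8.1]
150 248 306 [-10.6   8.2]
180 248 305 [-10.9   8.1]
```

```bash
cat > avg.py <<'E'
from h import *
p=[];r=[];f=[]
for i in range(8):
    snapshot('wrist');s=sense();p.append(s['tool_pos']);r.append(s['tcp_rot']);f.append(s['ft_force'])
p=np.array(p);print(p.round(1).tolist());m=p.mean(0);print('mean',m.round(2),'rot',np.abs(r).mean(0).round(2),'f',np.mean(f,0).round(2),'t',s['time'])
to([619.2,221.1,344.6],84.2,(m,[180,0,np.mean(r,0)[2]]))
E
python3 avg.py
```

```text
[[619.9, 220.7, 385.0], [619.8, 220.7, 384.9], [619.8, 220.7, 384.7], [619.8, 220.7, 384.5], [619.7, 220.7, 384.3], [619.7, 220.7, 384.1], [619.6, 220.7, 384.0], [619.6, 220.7, 383.9]]
mean [619.74 220.69 384.44] rot [1.7994e+02 2.0000e-02 8.4210e+01] f [ 0.26 -0.37 -3.14] t 10.2
shift [ 0.003 -0.006  0.398] turn [-0. -0.  0.]
```

```bash
python3 -m jog '0.002 -0.005 0.06 0 0 0 1;0 0 0.08 0 0 0 1;0 0 0.08 0 0 0 1;0 0 0 0 0 0 1;0 0 0 0 0 0 1'; python3 -m jog '0 0 0 0 0 0 1;0 0 0 0 0 0 1;0 0 0 0 0 0 1;0 0 0 0 0 0 1;0 0 0 0 0 0 1'; python3 avg.py
python3 - <<'E'
from h import *
o=[]
for n,x,y in(("top",175,120),("scene",285,245)):
    s=snapshot(n);pickle.dump(s,open(n+'4.pkl','wb'));o.append(cv2.resize(s['img'][y:y+70,x:x+70,::-1],(400,400),interpolation=cv2.INTER_CUBIC))
cv2.imwrite('pics/m4.png',np.hstack(o))
E
```

```text
time: 10.82
tool_pos: [619.1, 220.9, 361.7]
tcp_rot: [-180.0, 0.0, 84.2]
ft_force: [-0.7, 0.2, -3.2]
finger_gap: 17.6
grip_force: 59.3
time: 11.45
tool_pos: [619.1, 220.9, 361.7]
tcp_rot: [-180.0, 0.0, 84.2]
ft_force: [-0.4, -0.1, -3.4]
finger_gap: 17.4
grip_force: 59.3
[[619.1, 220.9, 361.7], [619.1, 220.9, 361.7], [619.1, 220.9, 361.7], [619.1, 220.9, 361.7], [619.1, 220.9, 361.7], [619.1, 220.9, 361.7], [619.1, 220.9, 361.7], [619.1, 220.9, 361.7]]
mean [619.11 220.89 361.68] rot [180.     0.    84.21] f [ 0.39  0.22 -3.25] t 11.85
shift [0.002 0.001 0.171] turn [-0. -0.  0.]
```

View pics/m4.png

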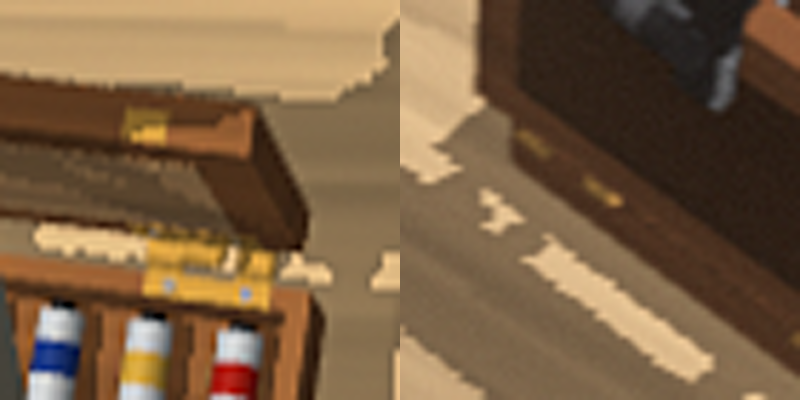

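The top crop shows the lid's right knuckle at about (205,250), above the gap between the box knuckles at (160,250) and (262,265). I'll compare this with predicted pixels.

Run:
```python
from h import *
t=pickle.load(open('top4.pkl','rb'));A=np.radians(-5.8);X=np.array([np.cos(A),np.sin(A),0]);Y=np.array([-X[1],X[0],0])
o=np.array([526.5,231,0])
f=lambda P:np.round((proj(t,P)-[175,120]+.5)*400/70-.5).tolist()
c=lambda y,x=84,z=62:o+x*X+y*Y+[0,0,z]
print('box knuckle tops ends',f([c(y) for y in(-45.5,-59.5,-80.5,-94.5)]))
print('box back right corner',f([c(-110,75,55)]))
L=np.array([619.1,220.9,0])+.5*Y
print('lid knuckle ends top/axis',f([L+y*Y-9*X+[0,0,z] for z in (79,72.1) for y in(-62,-78)]))
print('lid bottom edge inner R corner, top inner/outer R', f([L-110*Y-9*X+[0,0,81.1],L-110*Y-9*X+[0,0,231.1],L-110*Y+9*X+[0,0,231.1]]))
h=cv2.cvtColor(t['img'],cv2.COLOR_RGB2HSV)
for r in range(158,175):print(r,' '.join('%3d'%v if b else '  .' for v,b in zip(h[r,196:226,2],(h[r,196:226,1]>105)&(h[r,196:226,0]>=15))))
```

```text
box knuckle tops ends [[145.0, 244.0], [182.0, 249.0], [236.0, 255.0], [272.0, 259.0]]
box back right corner [[311.0, 291.0]]
lid knuckle ends top/axis [[181.0, 239.0], [223.0, 244.0], [184.0, 243.0], [226.0, 248.0]]
lid bottom edge inner R corner, top inner/outer R [[306.0, 253.0], [251.0, 154.0], [259.0, 100.0]]
158   . 112   .   .   . 101 100  83  83  81  81  83  83  82  80  80  80  82  77  58   .   .   .   .   .   .   .   .   .   .
159   .  96 113 127 101 123 156 122  91 115   .  83  81  86  84  85  86  86  89  75   .   .   .   .   .   .   .   .   .   .
160 123   . 122 116  94   . 136 120 100 120 130 121  89 111 141 113  80  91  95  86   .   .   .   .   .   .   .   .   .   .
161 210 197 203 166 161 149 124 107 109  96 113 117  94 108 135 116  94 104  90  95  90  84  83  81   .   .   .   .   .   .
162   .   .   .   . 227 225 208 191 184 169 176 161 167 167 142 102 102 108  93  93   .  75  88  87  68   .   .   .   .   .
163   .   .   .   . 213 230 232 232 229 219 228 210 214 217 208 188 187 164 129   . 157 103  99  97 103  73   .   .   .   .
164   . 194 186   . 208 207 214 221 223 
[... 623 characters left out ...]
 220 221 221 223 213 213 205 196 195 195 215 209 211 195 199 198 158 142   .   .
170   .   .   .   . 227 235 235 209   . 179 224 224 222 222 221 221 223 222 223 221 224   .   . 220 224 229 177   .   .   .
171   .   .   .   . 171 183 184 175 175 191 212 235 234 232 231 230 228 227 226 224 228   .   . 218 223 227 182   .   .   .
172   .   .   .   .   .   .  91  93 113 143 141 170 171 177 176 181 193 214 213 217 238   .   . 232 230 234 163   .   .   .
173   .   .   .   .   .   .   .   .   .   .   .   .   .   .   .  90 112 140 140 147 171 173 184 177 195 220   .   .   .   .
174   .   .   .   .   .   .   .   .   .   .   .   .   .   .   .   .   .   .   .   .   .  89   .  83 113 145   .   .   .   .
```

Predictions match the picture: box knuckle ends are at 143 and 271 in the crop against 145 and 272 predicted. The lid knuckle sits up to about 1 mm to +y. I'll trim 0.5 mm and lower in stages while watching the force.

```bash
python3 -m jog '-0.005 0 0.02 0 0 0 1;0 0 0.02 0 0 0 1;0 0 0.02 0 0 0 1;0 0 0.02 0 0 0 1;0 0 0 0 0 0 1'; python3 -m jog '0 0 0.02 0 0 0 1;0 0 0.01 0 0 0 1;0 0 0 0 0 0 1;0 0 0 0 0 0 1'; python3 avg.py
```

```text
time: 12.58
tool_pos: [619.0, 220.4, 353.3]
tcp_rot: [-180.0, 0.0, 84.2]
ft_force: [-0.1, 0.2, -2.7]
finger_gap: 17.3
grip_force: 59.3
time: 13.08
tool_pos: [619.1, 220.4, 350.7]
tcp_rot: [180.0, -0.0, 84.2]
ft_force: [-0.0, 0.0, -3.2]
finger_gap: 17.1
grip_force: 59.3
[[619.1, 220.4, 350.8], [619.1, 220.4, 350.8], [619.1, 220.4, 350.8], [619.1, 220.4, 350.8], [619.1, 220.4, 350.8], [619.1, 220.4, 350.7], [619.1, 220.4, 350.7], [619.1, 220.4, 350.7]]
mean [619.08 220.39 350.76] rot [179.99   0.    84.21] f [-0.19 -0.17 -3.32] t 13.475
shift [0.007 0.    0.062] turn [ 0. -0.  0.]
```

```bash
python3 -m jog '0 0 0.02 0 0 0 1;0 0 0.02 0 0 0 1;0 0 0.02 0 0 0 1;0 0 0 0 0 0 1;0 0 0 0 0 0 1'; python3 avg.py
python3 - <<'E'
from h import *
o=[]
for n,x,y in(("top",190,145),("top",120,135),):
    s=snapshot(n);pickle.dump(s,open(n+'5.pkl','wb'));o.append(cv2.resize(s['img'][y:y+40,x:x+40,::-1],(400,400),interpolation=cv2.INTER_CUBIC))
cv2.imwrite('pics/m5.png',np.hstack(o))
E
```

```text
time: 14.1
tool_pos: [619.1, 220.4, 344.7]
tcp_rot: [180.0, -0.0, 84.2]
ft_force: [-0.8, -0.0, -3.7]
finger_gap: 16.9
grip_force: 59.3
[[619.1, 220.4, 344.8], [619.1, 220.4, 344.8], [619.1, 220.4, 344.8], [619.1, 220.4, 344.8], [619.1, 220.4, 344.8], [619.1, 220.4, 344.8], [619.1, 220.4, 344.7], [619.1, 220.4, 344.8]]
mean [619.09 220.4  344.79] rot [179.99   0.    84.21] f [-0.21 -0.05 -3.47] t 14.5
shift [0.007 0.    0.002] turn [ 0. -0.  0.]
```

View pics/m5.png

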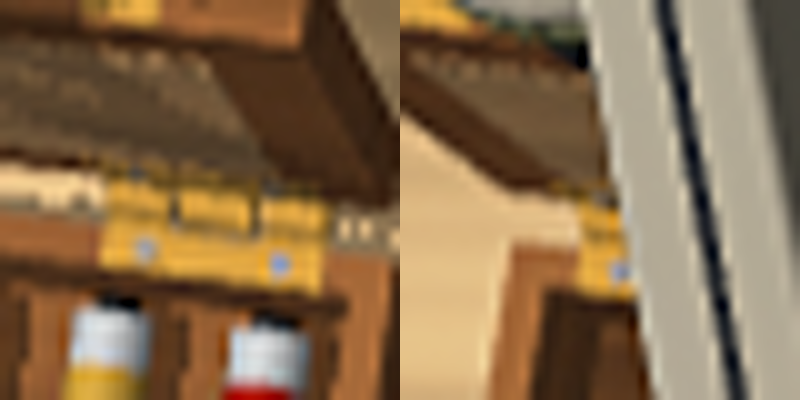

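The knuckle sits centred: the lid knuckle spans 183–250 with equal dark gaps to the box knuckles at 105–168 and 262–325. The wrist carries only the lid's weight (3.5 N down, about 0 sideways), so nothing is touching and I'm handing it in.

```bash
python3 -c "
from bench import *
print(hand_in())"
```

```text
the job is handed in; nothing more can be done
None
```

The job is handed in with the lid held upright behind the box. The right hinge looks centred and lined up; the left was mostly hidden by the arm, so I placed it from measurement. The force reading shows only the lid's weight.

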